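# Roll the gauge sleeve to its mark and chock it

### The arm

A 6-joint arm with a two-finger parallel gripper is mounted at the origin on the work surface; the furniture and walls round the work are solid. World frame = base frame: x ahead of the robot, y to its left, z up, the work surface at z = 0. Lengths are in mm, angles in rad, forces in N, time in s.
With the tool pointing down it reaches from about 275 to 1000 mm from the base axis. Payload 8.4 kg.
Tool frame: the origin (TCP) lies midway between the tips of the shut fingers; the grasp point (between the pads) lies 19 mm behind it; z points along the fingers, y is the direction in which the jaws open and shut (so a half turn about z gives the same grasp; the last joint's range is limited). The gripper opens to 85 mm and grips with 20 to 120 N. Pads are 22 mm wide; open, the fingers measure 114 mm over their backs; the gripper's body (76 mm by 85 mm) begins 54 mm behind the grasp point. The pads swing forward as they close: fully open they stand 13 mm farther back than shut.
Start: joints at [-1.131, 0.353, 1.633, -0, 1.155, -0.002], TCP at [267.228, -564.993, 231.281] pointing down, gripper open.
Joint ranges: [-2.63, 2.63], [-0.92, 2.1], [0.06, 2.66], [-1.3, 4.44], [0, 2.69], [-3.02, 3.02]. Speed limits (rad/s): [2.22, 2.22, 2.79, 3.14, 3.14, 3.14].

### API

Orientations are given as [roll, pitch, yaw] about the fixed x, y, z axes, in that order (R = Rz(yaw) Ry(pitch) Rx(roll)).
In Python, from rig import r gives the robot as it stands. The module is installed in compiled form; this text tells all that it offers.
- The arm moves only by the tool drive_tool, never from a script. Its argument "moves" is a list of rows, each a list of 3 entries, a list of its own where there are three numbers: the closure, from 0 (fully open) to 1 (shut), then the shift along the tool's x, y, z in cm, then the turn about the tool's z in degrees. In form: [[claw, [dx, dy, dz], roll], ...]. A call has 1 to 12 rows; each row is the pose to reach, as a shift and turn from the pose measured when the call began, along the tool's axes at that moment; what a row does not reach only later rows make up. A row lasts 1/8 s, in which the tool goes at most 62.5 mm and 10.7 degrees, less where a joint would pass 70% of its speed; a pose out of reach is approached as far as the arm can. A call with a gripper value outside its range is refused whole. The fingers move at their own pace and stop on an object; "grip_force" is the grip in N (left out, the last holds). Time passes only in rows, so rows that repeat a pose let the fingers close. It gives the time, the measured TCP pose, the force and the opening at its end, in the units of the state.
- r.sense(): the state, without advancing time (a new reading comes with each control period).
- r.grab_frame(name): name is "scene" or "top" or "wrist"; returns a dict with "color" (420x560x3 uint8, red, green, blue), "fx", "fy", "cx", "cy" (pixels), "D" ([k1, k2, p1, p2, k3] as OpenCV has them; the pictures are not rectified), "pose" (4x4, takes a point from camera to world coordinates); the wrist camera has in their place "hand_eye" (4x4, takes a point from camera to tool coordinates, whose origin is the TCP and whose axes are the flange's). Camera axes: x right, y up, looking along -z (the intrinsics and any distortion apply to the point x, -y, -z); pixel columns grow to the right and rows downward; lengths in mm; the calibration is good to about 2 mm. A picture is of the moment at which its call begins: read the wrist's pose just before it. There is no depth.
- r.sign_off(): hands the job in, once; it reports no verdict.
Trained networks look in the newest picture that a camera, given by its name, has taken for a name from the list of things; names that differ only in an ending like _2 or _b are one class to them, and where a whole thing is asked for, a point or a joint stands for the part that bears it (a point fixed in the world has none). Each returns a list of dicts, best first, with "score" (0 to 1); they miss things now and then, are a little off and sometimes report something else, mostly with a low value. They report only what shows in the picture. A call takes as long as a camera call. They do not tell look-alikes from the thing itself.
- r.outline_of(thing, camera): "mask" (420x560 bool, what is visible of it) and "at" ([column, row] in pixels, amid what is visible of it).
- r.spot_point(thing, camera): "at" ([column, row] in pixels: a listed point, or the origin of a listed thing).
The state is a dict: "clock": time; "qpos": joint angles; "qvel": joint speeds; "joint_efforts": joint torques, N m; "eef_pos": TCP position; "tcp_rot": TCP orientation; "contact_force": force on the tool from outside, world axes, zero at the start; "wrist_torque": the same for the moment, N m; "opening": opening from 0.0 (shut) to 1.0 (fully open).
Only numpy, scipy, OpenCV 4.12 (cv2) and the standard library are available. Lean on these libraries where they do the work, as an engineer would, in place of code of your own. Each camera call takes 0.05 s, during which the arm holds its last target.

### The job

Press lightly on the top of the steel sleeve with the fingertips and roll it out of its parking rest, along the bench, until it lies centred on the paper tape mark and in line with it; do not lift it, push it from the side or press hard on its ground surface. Once it lies there by itself, stand the tall slide carton upright on the bench on the far side of the sleeve from the rest, one narrow end close up against the middle of the sleeve, so that it cannot roll on, and let go. Leave everything else where it stands.

Things in the scene. Friction and masses are not known exactly. Their poses are not given: they have to be found in the camera images.
- sleeve_center (a point): centre of the smooth steel sleeve with black end plugs: 50 mm diameter, 100 mm long, about 0.4 kg, lying on its side; on the flat its centre is 25 mm, its top 50 mm above the bench. Over 20 N of finger force spoils its ground surface; 3 to 8 N drives it by friction. It rolls half as far as the fingertip on its top moves (so in several strokes) and, let go slowly, stops within about 1 cm.
- sleeve: the same sleeve; its x axis is the cylinder's axis (y and z turn as it rolls); origin at its centre
- rest: parking rest fixed to the bench: a flat dark steel frame 144 x 46 mm, 2.5 mm high, with two ribs along its x, 5 mm wide, centre lines 13.6 mm either side of the origin; the sleeve starts between them on the bench. From the rib on the mark's side (-y) a ramp falls gently to the bench, 54 mm from the origin. The sleeve's top rises about 2.5 mm over the rib, then sinks again. Origin under its centre.
- mark: strip of white paper tape flat on the bench, 170 x 12 mm, parallel to the rest, 75 to 105 mm from it (centre to centre); the sleeve finally hides its middle, its ends stay in sight. Origin at the strip's centre, x along the strip, -y pointing away from the rest.
- carton_center (a point): centre (half-way up) of the carton of microscope slides (the tallest of the small boxes) that serves as chock: 31 mm wide (its x), 82 mm long (its y), 54 mm high, 0.24 kg, upright on the bench, this point 27 mm above it. Grip it across the 31 mm; its narrow ends are 41 mm from this point.
- carton: the same carton; z up, y along its length; origin at the centre of its underside
- petri: bystander: closed petri dish, 70 mm across, 15 mm high; origin under its centre
- can: bystander: black screw canister, 36 mm across, 60 mm high; origin under its centre
- jar: bystander: glass staining jar with black lid, 58 x 55 x 86 mm; origin under its centre
Not all that is in view belongs to the job. What is shaped like the carton but orange or yellow is not meant.

How it is judged:
By the outcome, as a careful person would: the job done as asked, in the order asked, and still so for the second after the job is handed in, with the robot touching nothing.
It also fails if it takes over 72 s, if anything falls off the work surface, if the arm or the gripper's body presses on something with over 40 N, if the wrist force passes 120 N, or if a joint passes its speed limit or range.

## Working session

There is one attempt and no reset: what is moved stays moved. The work goes in short steps, Python scripts to look and compute and a tool call to move; the robot and the scene stay as the last step left them, time stands still between calls to the robot, and variables do not carry over. Pictures are saved under pics/ and viewed, and the job is handed in when it is done.

Besides the shell and the picture viewer there is one more tool, called after ">>>" by a JSON object that holds its "op" and its "data". drive_tool: Moves the arm, as the interface text tells. Its arguments: {"type":"object","properties":{"moves":{"type":"array"},"grip_force":{"type":"number"}},"required":["moves"]}

```bash
mkdir -p pics; ls
cat > h.py <<'E'
import numpy as np, cv2
from scipy.spatial.transform import Rotation as R
from rig import r
def cam(f, tcp=None):
    K=np.array([[f['fx'],0,f['cx']],[0,f['fy'],f['cy']],[0,0,1.]]);D=np.array(f['D'],float)
    if 'pose' in f: T=np.array(f['pose'])
    else: T=tcp@np.array(f['hand_eye'])
    return K,D,T
def tcp():
    s=r.sense();T=np.eye(4);T[:3,:3]=R.from_euler('xyz',s['tcp_rot']).as_matrix();T[:3,3]=s['eef_pos'];return T
def grab(n):
    t=tcp();f=r.grab_frame(n);return f,cam(f,t)
def unproj(px,C,z):
    K,D,T=C
    u=cv2.undistortPoints(np.array(px,float).reshape(-1,1,2),K,D).reshape(-1,2)
    d=np.c_[u[:,0],-u[:,1],-np.ones(len(u))]@T[:3,:3].T
    o=T[:3,3];s=(z-o[2])/d[:,2]
    return o+d*s[:,None]
def proj(P,C):
    K,D,T=C
    p=(np.array(P,float).reshape(-1,3)-T[:3,3])@T[:3,:3]
    p=p*[1,-1,-1]
    return cv2.projectPoints(p,np.zeros(3),np.zeros(3),K,D)[0].reshape(-1,2)
def save(n,im): cv2.imwrite('pics/'+n+'.png',cv2.cvtColor(im,cv2.COLOR_RGB2BGR))
E
python3 - <<'E'
from h import *
print({k:np.round(v,3) for k,v in r.sense().items()})
for n in ['scene','top','wrist']:
    f,C=grab(n);save(n+'0',f['color']);print(n,np.round(C[2],3).tolist(),f['fx'],f['D'])
    for t in ['sleeve_center','rest','mark','carton_center','carton','petri','can','jar']:
        print(t,[(np.round(a['at'],1).tolist(),round(a['score'],2)) for a in r.spot_point(t,n)])
E
```

```text
pics
{'clock': np.float64(0.0), 'qpos': array([-1.131,  0.354,  1.634,  0.   ,  1.155, -0.002]), 'qvel': array([ 0.   ,  0.001,  0.001, -0.   , -0.001,  0.001]), 'joint_efforts': array([-1.0000e-03, -6.0526e+01, -3.4207e+01, -0.0000e+00,  9.0000e-03,
       -0.0000e+00]), 'eef_pos': array([ 267.037, -564.571,  230.573]), 'tcp_rot': array([-3.14 , -0.   ,  0.442]), 'contact_force': array([ 0.156, -0.398,  0.662]), 'wrist_torque': array([-0.039, -0.009, -0.025]), 'opening': np.float64(0.997)}
scene [[-0.909, 0.209, -0.361, 45.341], [-0.417, -0.489, 0.766, 828.722], [-0.016, 0.847, 0.532, 694.704], [0.0, 0.0, 0.0, 1.0]] 397.28700500737295 [-0.096545  0.        0.        0.        0.      ]
sleeve_center [([234.9, 283.6], 0.75)]
rest [([236.2, 295.3], 0.59)]
mark [([253.3, 270.2], 0.54)]
carton_center [([280.9, 223.6], 0.67), ([295.7, 206.4], 0.63), ([238.4, 288.3], 0.57), ([254.9, 345.2], 0.22)]
carton [([281.2, 229.7], 0.88), ([296.4, 214.3], 0.8)]
petri [([311.9, 194.4], 0.56)]
can [([253.3, 346.7], 0.95)]
jar [([290.6, 183.9], 0.95)]
top [[-0.018, 0.988, -0.151, 235.249], [-1.0, -0.0
[... 161 characters left out ...]
ve_center [([173.0, 215.9], 0.84)]
rest [([175.8, 218.8], 0.82)]
mark [([205.7, 219.5], 0.73)]
carton_center [([318.7, 207.8], 0.9), ([278.7, 212.6], 0.75), ([437.6, 220.3], 0.67)]
carton [([433.6, 224.2], 0.92), ([317.2, 208.7], 0.56), ([278.6, 213.5], 0.56), ([378.1, 179.8], 0.21)]
petri [([375.6, 213.5], 0.63)]
can [([130.6, 261.2], 0.5)]
jar [([377.0, 182.4], 0.85), ([318.8, 209.8], 0.2)]
wrist [[0.428, 0.874, 0.232, 325.908], [-0.904, 0.414, 0.11, -537.138], [-0.0, -0.256, 0.967, 374.137], [0.0, 0.0, 0.0, 1.0]] 300.8946081467751 [0.01386533 0.         0.         0.         0.        ]
sleeve_center []
rest []
mark []
carton_center [([299.4, 30.6], 0.92)]
carton []
petri []
can []
jar []
```

View pics/scene0.png

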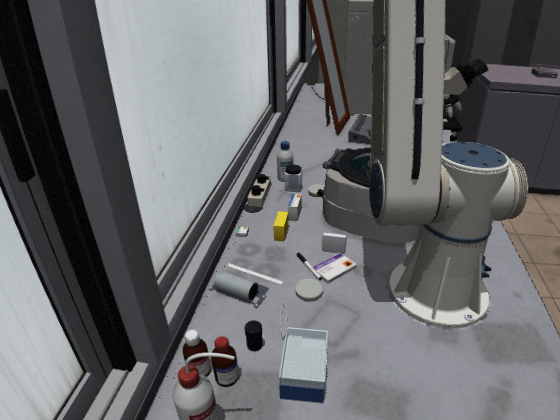

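View pics/top0.png

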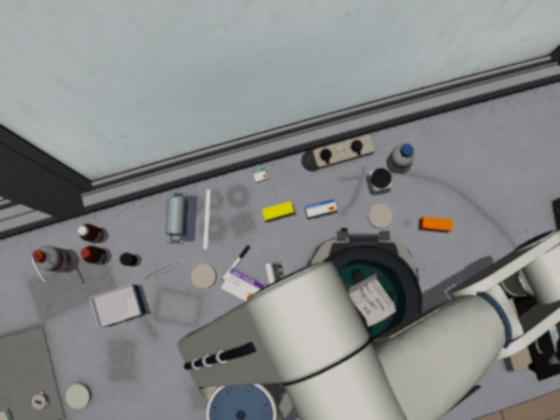

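Run:
```python
import cv2
a=cv2.imread('pics/top0.png')[130:310,90:470]; cv2.imwrite('pics/top0c.png',cv2.resize(a,None,fx=2.1,fy=2.1,interpolation=cv2.INTER_CUBIC))
a=cv2.imread('pics/scene0.png')[150:370,180:420]; cv2.imwrite('pics/scene0c.png',cv2.resize(a,None,fx=2.7,fy=2.7,interpolation=cv2.INTER_CUBIC))
```

```text
(no output)
```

View pics/top0c.png

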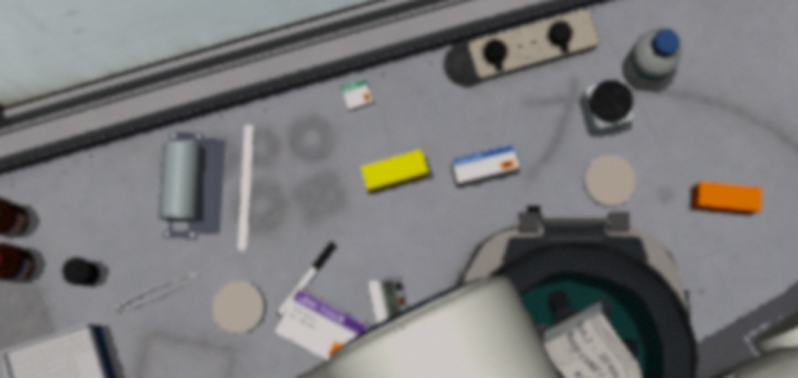

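View pics/scene0c.png

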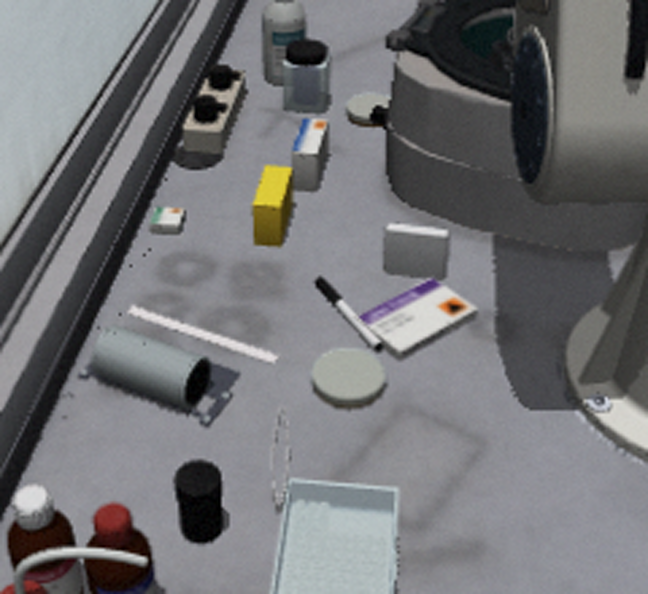

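View pics/wrist0.png

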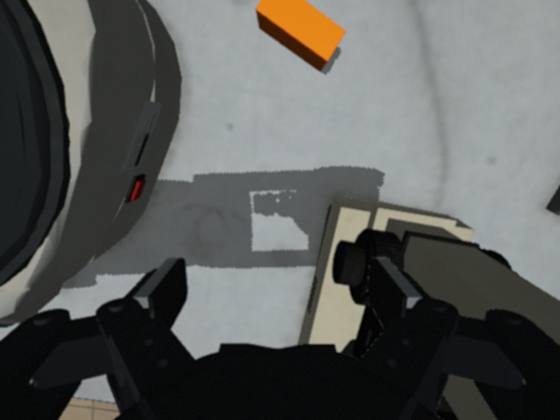

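The scene shows the sleeve in its rest at top (175,216), with the tape at top (207,219). The carton candidates are:
- yellow box, top (278,212): excluded by colour
- white/blue box, top (321,208)
- orange box, top (437,224): excluded by colour
- white block, top (273,272) / scene (333,241)

I'll measure these now.

Run:
```python
from h import *
f,C=grab('top');g,S=grab('scene')
p=lambda px,z,c:np.round(unproj(px,c,z),0).tolist()
print('sleeve',p([[173,215.9]],25,C),p([[234.9,283.6]],25,S))
print('rest',p([[175.8,218.8]],0,C),p([[236.2,295.3]],0,S))
print('mark ends',p([[208,191],[206,248]],0,C),p([[229,264.5],[282,283]],0,S))
print('mark c',p([[205.7,219.5]],0,C),p([[253.3,270.2]],0,S))
for n,a,b in [('white',[320.5,208.5],[295.7,206.4]),('yellow',[278.5,212],[280.9,223.6])]:
    print(n,p([a],27,C),p([b],27,S))
for n,a,b in [('can',[130.6,261.2],[253.3,346.7]),('jar',[377,182.4],[290.6,183.9]),('petri',[380,216],[316,192]),('petri2',[203,275],[309,292])]:
    print(n,p([a],5,C),p([b],5,S))
for cam_,nm in ((C,'top'),(S,'scene')):
    for t in ['carton','sleeve','mark','rest','can']:
        for o in r.outline_of(t,nm):
            m=o['mask'].astype(np.uint8);c=cv2.findContours(m,0,2)[0]
            if not c: continue
            c=max(c,key=cv2.contourArea);rr=cv2.minAreaRect(c);print(nm,t,round(o['score'],2),np.round(o['at']),m.sum(),np.round(rr[0],1),np.round(rr[1],1),round(rr[2],1))
im=g['color'][180:270,270:360];save('cart_s',cv2.resize(im,None,fx=6,fy=6,interpolation=cv2.INTER_CUBIC))
im=f['color'][180:300,230:360];save('cart_t',cv2.resize(im,None,fx=5,fy=5,interpolation=cv2.INTER_CUBIC))
```

```text
sleeve [[466.0, 214.0, 25.0]] [[469.0, 203.0, 25.0]]
rest [[462.0, 211.0, 0.0]] [[460.0, 216.0, 0.0]]
mark ends [[540.0, 119.0, 0.0], [378.0, 125.0, 0.0]] [[539.0, 118.0, 0.0], [374.0, 128.0, 0.0]]
mark c [[458.0, 126.0, 0.0]] [[466.0, 113.0, 0.0]]
white [[478.0, -196.0, 27.0]] [[473.0, -199.0, 27.0]]
yellow [[471.0, -80.0, 27.0]] [[475.0, -87.0, 27.0]]
can [[343.0, 338.0, 5.0]] [[344.0, 344.0, 5.0]]
jar [[553.0, -360.0, 5.0]] [[568.0, -376.0, 5.0]]
petri [[457.0, -364.0, 5.0]] [[459.0, -354.0, 5.0]]
petri2 [[302.0, 133.0, 5.0]] [[296.0, 137.0, 5.0]]
top carton 0.81 [436. 222.] 464 [434.4 224.8] [34.9 14.4] 3.8
top carton 0.78 [318. 210.] 412 [320.6 208.7] [14.3 30.8] 76.0
top carton 0.65 [276. 214.] 392 [277.5 211.5] [14.3 29.7] 72.3
top sleeve 0.59 [177. 217.] 657 [175.  216.5] [37. 18.] 90.0
top mark 0.61 [204. 212.] 199 [206.5 219. ] [ 4.3 58.2] 3.0
top rest 0.77 [188. 219.] 643 [182.  218.6] [27.  50.5] 3.7
top rest 0.26 [376. 214.] 487 [380. 216.] [24. 24.] 90.0
top can 0.74 [128. 259.] 195 [128.5 258.5] [13. 17.] 90.0
scene carton 0.85 [292. 208.] 314 [294.5 207. ] [26. 13.] 90.0
scene carton 0.7 [281. 223.] 342 [280.5 225. ] [28. 13.] 90.0
scene sleeve 0.85 [239. 289.] 842 [235.2 285.4] [43.6 20.9] 18.4
scene sleeve 0.39 [298. 207.] 273 [294.2 207.1] [12.2 26.1] 11.3
scene mark 0.57 [249. 271.] 167 [255.6 273.9] [52.2  4.4] 18.4
scene rest 0.57 [260. 297.] 222 [259.  295.6] [12.  23.1] 32.0
scene can 0.73 [254. 335.] 471 [253.  334.5] [31. 16.] 90.0
```

View pics/cart_s.png

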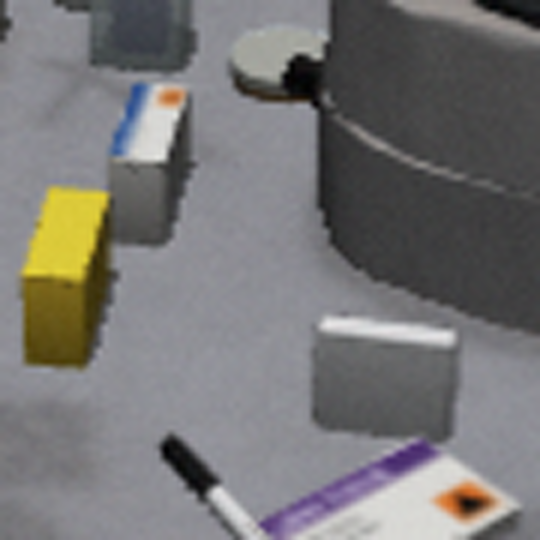

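View pics/cart_t.png

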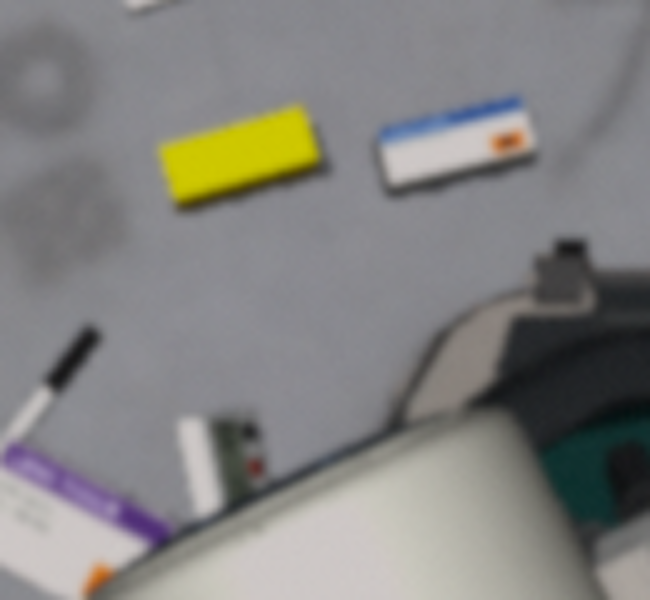

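Scene (297,207) / top (321,208) is the white carton with the blue stripe. It measures about 31 x 82 mm and stands upright, so it is the slide carton; yellow and orange are excluded, and the white block at (333,241) is too thin. Before crossing I'll check how tall the centrifuge is.

```bash
cat >> h.py <<'E'
def delta(P,yaw_deg=None):
    T=tcp();d=T[:3,:3].T@(np.array(P,float)-T[:3,3])/10
    x=T[:3,0];y=np.degrees(np.arctan2(x[1],x[0]))
    print('TCP',np.round(T[:3,3],1),'yaw',round(y,2),'F',np.round(r.sense()['contact_force'],2),'t',round(r.sense()['clock'],2))
    print('delta cm',np.round(d,2),'roll',None if yaw_deg is None else round(-((yaw_deg-y+180)%360-180),1))
E
python3 - <<'E'
from h import *
f,S=grab('scene')
b=unproj([[333,226]],S,0)[0];print(b)
for z in (60,100,140,180,220): print(z,proj([b[0],b[1],z],S))
delta([461,110,200],90)
E
```

```text
[ 336.74545302 -176.17868488    0.        ]
60 [[334.06512723 209.68361879]]
100 [[334.79630156 198.32392452]]
140 [[335.54443836 186.56082181]]
180 [[336.3095185  174.37884083]]
220 [[337.09141489 161.76237797]]
TCP [ 267.3 -565.   231.3] yaw 25.32 F [-0.05 -0.1  -0.87] t 2.0
delta cm [ 46.38 -52.73   3.13] roll -64.7
```

>>> {"op": "drive_tool", "data": {"moves": [[0,[0,0,-6],0],[0,[4,-2,-12],0],[0,[46.4,-52.7,-12],-64.7],[0,[46.4,-52.7,-12],-64.7],[0,[46.4,-52.7,-12],-64.7],[0,[46.4,-52.7,-12],-64.7],[0,[46.4,-52.7,-12],-64.7],[0,[46.4,-52.7,-12],-64.7],[0,[46.4,-52.7,-12],-64.7],[0,[46.4,-52.7,-12],-64.7],[0,[46.4,-52.7,-12],-64.7],[0,[46.4,-52.7,-12],-64.7]]}}

```text
clock: 3.5
eef_pos: [450.6, 70.6, 351.1]
tcp_rot: [3.14, 0.0, 1.571]
contact_force: [1.0, 0.1, 1.4]
opening: 0.998
```

Run:
```python
from h import *
delta([461,110,170],90)
```

```text
TCP [450.6  70.6 351.1] yaw 90.03 F [1.02 0.07 1.38] t 3.5
delta cm [ 3.94  1.02 18.11] roll 0.0
```

>>> {"op": "drive_tool", "data": {"moves": [[0.5,[2,0.5,5],0],[0.5,[3.9,1,10],0],[0.5,[3.9,1,15],0],[0.5,[3.9,1,18],0],[0.5,[3.9,1,18],0]]}}

```text
clock: 4.12
eef_pos: [459.2, 109.3, 169.4]
tcp_rot: [-3.138, 0.001, 1.571]
contact_force: [-0.3, 0.4, 0.0]
opening: 0.501
```

Run:
```python
from h import *
f,C=grab('wrist');save('w1',f['color'])
np.save('w1C.npy',np.array(C,dtype=object),allow_pickle=True)
print(r.sense()['eef_pos'],r.sense()['opening'])
for t in ['sleeve_center','rest','mark']:
    o=r.spot_point(t,'wrist');print(t,[(np.round(a['at'],1).tolist(),round(a['score'],2),np.round(unproj([a['at']],C,25 if 'sl' in t else 0),1).tolist()) for a in o])
```

```text
[460.50581757 109.52121634 171.01626855] 0.49929159821913255
sleeve_center [([283.9, 93.1], 0.85, [[465.0, 208.3, 25.0]])]
rest []
mark [([275.7, 184.3], 0.82, [[457.5, 122.1, 0.0]])]
```

View pics/w1.png

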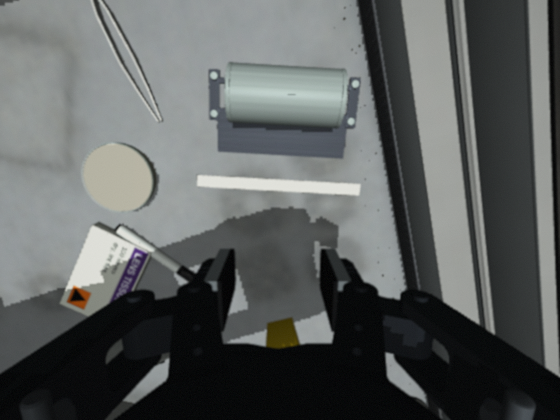

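Wrist view: the sleeve spans columns 226–347 at row 94, the tape runs from (198,181) to (361,189), and the ramp lies between them. Next I'll refine the edges.

Run:
```python
from h import *
C=np.load('w1C.npy',allow_pickle=True)
im=cv2.imread('pics/w1.png')
m=(im.min(2)>215).astype(np.uint8);m[:165]=0;m[200:]=0;m[:,:185]=0;m[:,370:]=0
c=max(cv2.findContours(m,0,2)[0],key=cv2.contourArea);rr=cv2.minAreaRect(c);b=cv2.boxPoints(rr);print(rr)
w=unproj(b,C,0);print(np.round(w,1),np.round(w.mean(0),1))
a=cv2.resize(im[45:205,190:380],None,fx=4,fy=4,interpolation=cv2.INTER_CUBIC);cv2.imwrite('pics/w1c.png',a)
```

```text
((278.1241149902344, 184.74537658691406), (160.08792114257812, 9.004717826843262), 3.1507160663604736)
[[376.1 121.4   0. ]
 [377.2 130.8   0. ]
 [543.9 121.8   0. ]
 [544.1 112.2   0. ]] [460.3 121.5   0. ]
```

View pics/w1c.png

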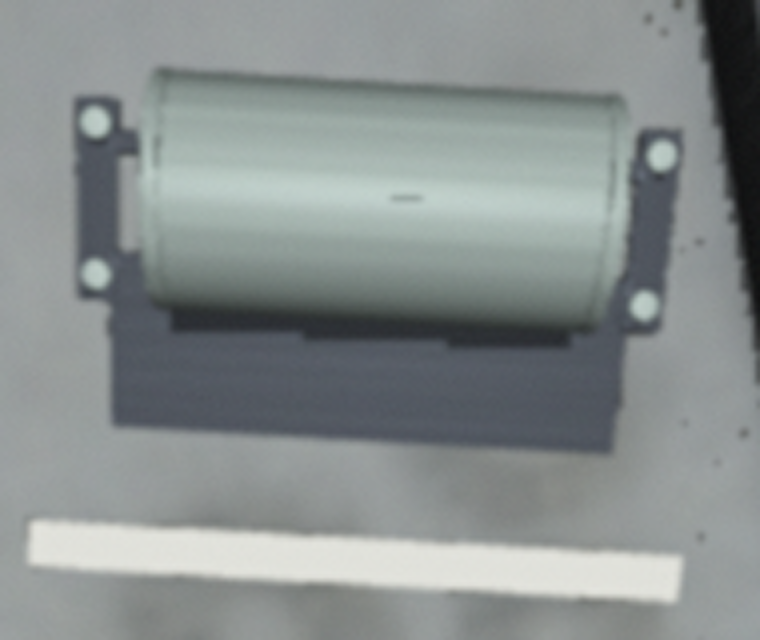

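```bash
cat >> h.py <<'E'
TH=np.radians(-3.1); AX=np.array([np.cos(TH),np.sin(TH),0]); N=np.array([np.sin(TH),-np.cos(TH),0])
def cyl(c,th,C,im,col=(255,0,0),s=4,off=(0,0)):
    ax=np.array([np.cos(th),np.sin(th),0]);n=np.array([-np.sin(th),np.cos(th),0])
    a=np.linspace(0,2*np.pi,60)
    for e in (-50,50):
        P=np.array(c)+e*ax+25*np.cos(a)[:,None]*n+25*np.sin(a)[:,None]*np.array([0,0,1])
        q=((proj(P,C)-off)*s).astype(np.int32);cv2.polylines(im,[q],True,col,1)
E
python3 - <<'E'
from h import *
C=np.load('w1C.npy',allow_pickle=True)
b=np.array([[96,122],[96,272],[661,155],[644,306]])/4+[190,45]
w=unproj(b,C,2.5);print(np.round(w,1),w.mean(0))
c=w.mean(0);mk=np.array([460.3,121.5,0])
print('mark-rest along N',(mk-c)@N,'along AX',(mk-c)@AX)
im=cv2.imread('pics/w1c.png')
o=np.array([190-.0,45])
cyl([c[0],c[1],25],TH,C,im,off=o)
cyl([c[0]+4,c[1],25],TH,C,im,(0,0,255),off=o)
cv2.imwrite('pics/w1d.png',im)
E
```

```text
[[399.1 226.3   2.5]
 [397.3 192.7   2.5]
 [533.3 219.1   2.5]
 [531.6 184.8   2.5]] [465.31725138 205.73897957   2.5       ]
mark-rest along N 84.38703716822793 along AX -0.4543654692605383
```

View pics/w1d.png

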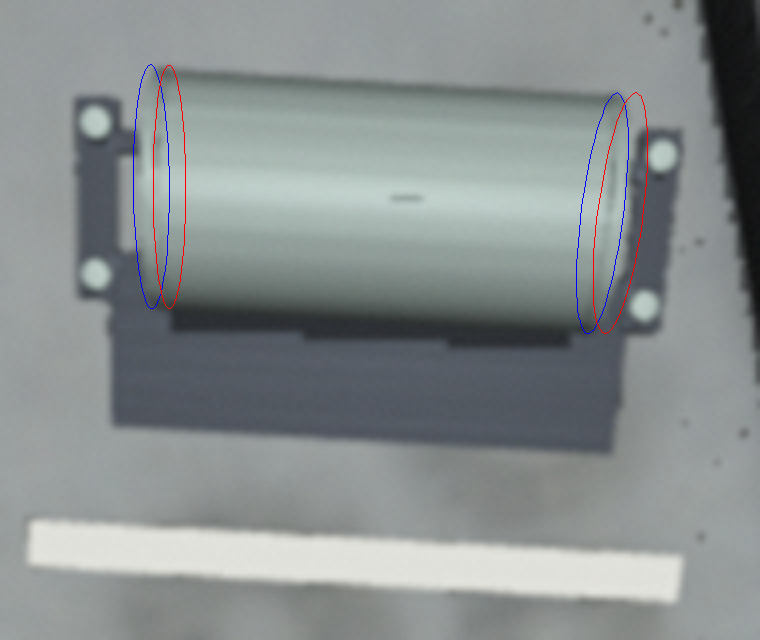

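Run:
```python
from h import *
f,C=grab('top')
im=cv2.cvtColor(f['color'],cv2.COLOR_RGB2BGR)[180:260,140:230]
im=cv2.resize(im,None,fx=8,fy=8,interpolation=cv2.INTER_CUBIC);im=im[:600]
cyl([466,205.7,25],TH,C,im,s=8,off=np.array([139.5,179.5]))
mk=np.array([460.3,121.5,0])
P=[mk+a*85*AX+b*6*N for a,b in((1,1),(1,-1),(-1,-1),(-1,1))]
cv2.polylines(im,[((proj(P,C)-[139.5,179.5])*8).astype(np.int32)],True,(255,0,0),1)
cv2.imwrite('pics/t1.png',im)
```

```text
(no output)
```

View pics/t1.png

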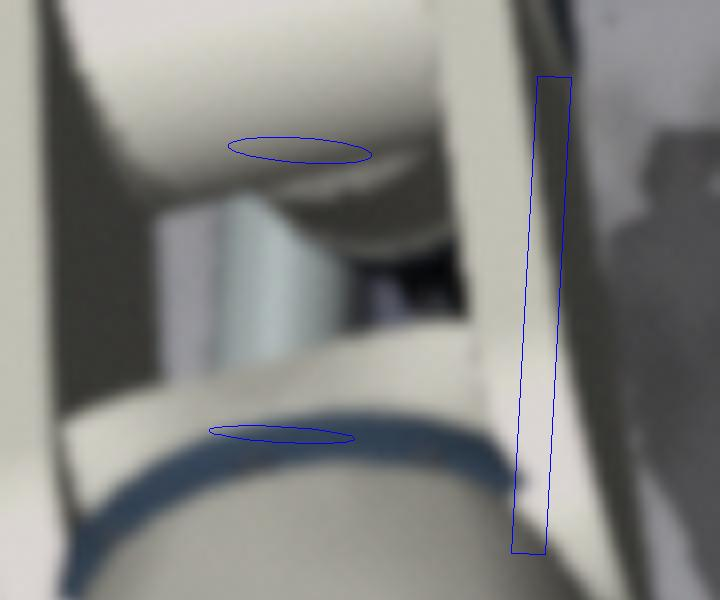

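Run:
```python
from h import *
f,C=grab('top')
im=cv2.imread('pics/top0.png')[180:255,140:230]
im=cv2.resize(im,None,fx=8,fy=8,interpolation=cv2.INTER_CUBIC)
cyl([466,205.7,25],TH,C,im,s=8,off=np.array([139.5,179.5]))
mk=np.array([460.3,121.5,0])
P=[mk+a*85*AX+b*6*N for a,b in((1,1),(1,-1),(-1,-1),(-1,1))]
cv2.polylines(im,[((proj(P,C)-[139.5,179.5])*8).astype(np.int32)],True,(255,0,0),1)
cv2.imwrite('pics/t1.png',im)
delta([464,206+8,62],86.9)
```

```text
TCP [461.8 109.7 172.6] yaw 90.01 F [-0.19  0.09  0.41] t 4.42
delta cm [10.42  0.18 11.06] roll 3.1
```

View pics/t1.png

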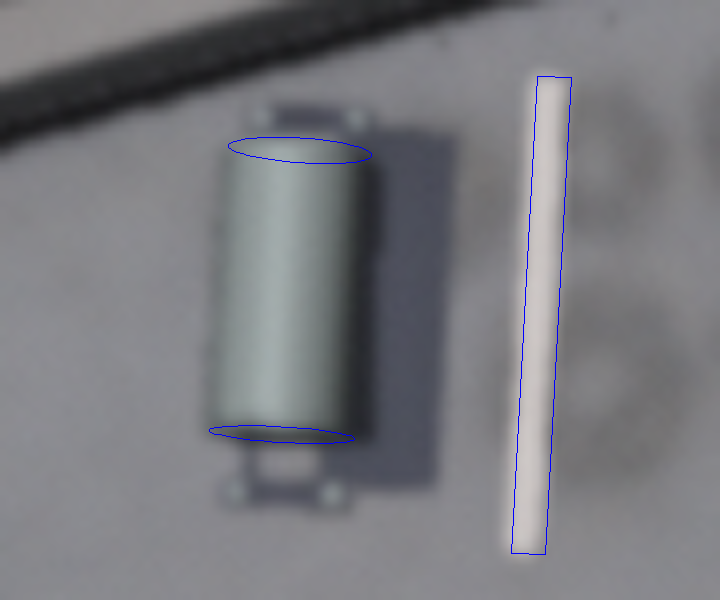

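>>> {"op": "drive_tool", "data": {"moves": [[0.5,[6,0.1,5],1.5],[0.5,[10.4,0.3,9],3.1],[0.5,[10.4,0.3,11],3.1],[0.5,[10.4,0.3,11],3.1],[0.5,[10.4,0.3,11],3.1]]}}

```text
clock: 5.05
eef_pos: [465.9, 213.6, 63.9]
tcp_rot: [3.137, -0.001, 1.517]
contact_force: [0.7, -0.9, 0.3]
opening: 0.501
```

Run:
```python
from h import *
delta([465,213.7,50],86.9)
```

```text
TCP [465.9 213.6  63.9] yaw 86.9 F [ 0.68 -0.93  0.26] t 5.05
delta cm [-0.   -0.09  1.39] roll 0.0
```

>>> {"op": "drive_tool", "data": {"moves": [[0.5,[0,0,0.6],0],[0.5,[0,0,1.0],0],[0.5,[0,0,1.15],0],[0.5,[0,0,1.15],0]]}}

```text
clock: 5.55
eef_pos: [465.9, 213.5, 52.4]
tcp_rot: [3.137, -0.001, 1.517]
contact_force: [0.7, 0.2, -0.9]
opening: 0.501
```

>>> {"op": "drive_tool", "data": {"moves": [[0.5,[0,0,0.1],0],[0.5,[0,0,0.2],0],[0.5,[0,0,0.2],0]]}}

```text
clock: 5.92
eef_pos: [465.8, 213.5, 50.3]
tcp_rot: [3.137, -0.001, 1.517]
contact_force: [-0.2, -0.6, -0.3]
opening: 0.502
```

>>> {"op": "drive_tool", "data": {"moves": [[0.5,[0,0,0.1],0],[0.5,[0,0,0.2],0],[0.5,[0,0,0.2],0]]}}

```text
clock: 6.3
eef_pos: [465.9, 213.5, 48.3]
tcp_rot: [3.137, -0.001, 1.517]
contact_force: [-0.5, -0.2, 0.3]
opening: 0.5
```

>>> {"op": "drive_tool", "data": {"moves": [[0.5,[0,0,0.1],0],[0.5,[0,0,0.1],0]]}}

```text
clock: 6.55
eef_pos: [466.0, 213.8, 47.9]
tcp_rot: [3.137, -0.002, 1.516]
contact_force: [-2.8, 0.2, 9.7]
opening: 0.502
```

Contact came at TCP z of about 48, with a stiffness of roughly 11–16 N/mm. For the first stroke over the rib I'll give the fingertips a matching rise.

>>> {"op": "drive_tool", "data": {"moves": [[0.5,[0,0,0.05],0],[0.5,[-0.45,0,-0.04],0],[0.5,[-0.95,0,-0.12],0],[0.5,[-1.45,0,-0.17],0]]}}

```text
clock: 7.05
eef_pos: [465.2, 199.3, 50.1]
tcp_rot: [3.137, -0.002, 1.516]
contact_force: [-2.8, 1.1, 8.4]
opening: 0.496
```

>>> {"op": "drive_tool", "data": {"moves": [[0.5,[-0.4,0,0.02],0],[0.5,[-0.8,0,0.0],0],[0.5,[-1.1,0,0.0],0],[0.5,[-1.25,0,0.0],0],[0.5,[-1.25,0,0.0],0]]}}

```text
clock: 7.68
eef_pos: [464.5, 186.6, 50.5]
tcp_rot: [3.137, -0.002, 1.516]
contact_force: [-1.7, 1.0, 9.1]
opening: 0.5
```

Run:
```python
from h import *
f,C=grab('wrist');save('w2',f['color'][:260]);delta([465,213.7,50],86.9)
```

```text
TCP [464.5 186.7  50.5] yaw 86.85 F [-1.93 -0.14  8.81] t 7.72
delta cm [ 2.7  -0.1   0.05] roll -0.0
```

View pics/w2.png

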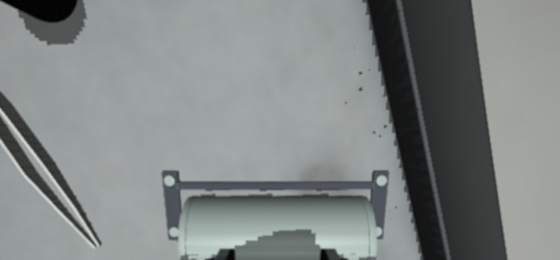

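>>> {"op": "drive_tool", "data": {"moves": [[0.5,[0,0,-0.1],0],[0.5,[0,0,-0.5],0],[0.5,[1.5,0,-0.5],0],[0.5,[1.5,0,-0.2],0],[0.5,[1.5,0,0.0],0],[0.5,[1.5,0,0.03],0]]}}

```text
clock: 8.48
eef_pos: [465.2, 201.8, 50.3]
tcp_rot: [3.137, -0.002, 1.516]
contact_force: [-1.7, 0.8, 8.7]
opening: 0.5
```

Run:
```python
from h import *
f,C=grab('wrist');save('w3',f['color'][:260]);delta([465,213.7,50],86.9)
```

```text
TCP [465.2 201.8  50.4] yaw 86.85 F [-1.59  0.55  8.  ] t 8.53
delta cm [ 1.19 -0.09  0.04] roll -0.0
```

View pics/w3.png

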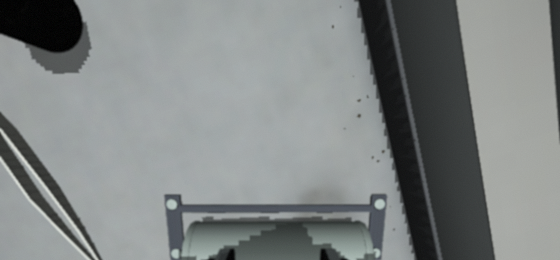

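>>> {"op": "drive_tool", "data": {"moves": [[0.5,[-0.4,0,0.01],0],[0.5,[-0.8,0,0.02],0],[0.5,[-1.2,0,0.03],0],[0.5,[-1.6,0,0.04],0],[0.5,[-2.0,0,0.06],0]]}}

```text
clock: 9.15
eef_pos: [464.1, 181.6, 50.0]
tcp_rot: [3.137, -0.002, 1.516]
contact_force: [-3.0, 0.1, 10.1]
opening: 0.503
```

>>> {"op": "drive_tool", "data": {"moves": [[0.5,[-0.4,0,0.0],0],[0.5,[-0.8,0,0.01],0],[0.5,[-1.2,0,0.03],0],[0.5,[-1.55,0,0.04],0],[0.5,[-1.75,0,0.05],0],[0.5,[-1.75,0,0.05],0]]}}

```text
clock: 9.9
eef_pos: [463.1, 164.0, 49.4]
tcp_rot: [3.137, -0.002, 1.516]
contact_force: [0.0, -0.9, 2.4]
opening: 0.499
```

Run:
```python
from h import *
f,C=grab('wrist');save('w4',f['color'][:260]);delta([465,213.7,50],86.9)
f,C=grab('scene');save('s4',cv2.resize(f['color'][230:330,190:330],None,fx=5,fy=5))
```

```text
TCP [463.1 164.1  49.4] yaw 86.84 F [-0.49 -1.14  2.9 ] t 9.95
delta cm [ 4.96 -0.09 -0.04] roll -0.1
```

View pics/w4.png

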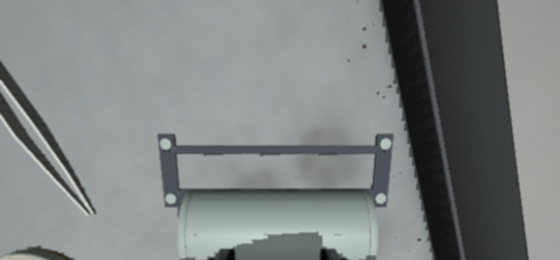

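View pics/s4.png

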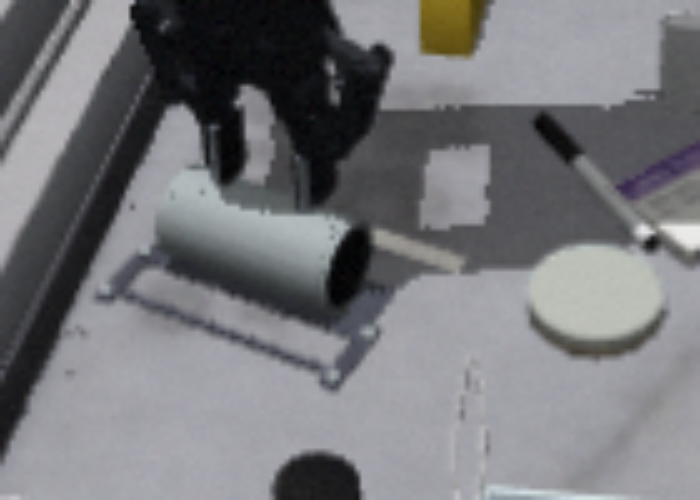

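>>> {"op": "drive_tool", "data": {"moves": [[0.5,[0,0,-0.3],0],[0.5,[1.4,0,-0.3],0],[0.5,[1.4,0,-0.05],0],[0.5,[1.4,0,0.04],0]]}}

```text
clock: 10.5
eef_pos: [463.6, 178.4, 48.7]
tcp_rot: [3.138, -0.002, 1.517]
contact_force: [-0.5, -0.3, -0.2]
opening: 0.501
```

Run:
```python
from h import *
f,C=grab('wrist');save('w5',f['color'][:260]);delta([465,213.7,50],86.9)
```

```text
TCP [463.5 178.2  48.7] yaw 86.87 F [ 0.34 -0.56  0.32] t 10.55
delta cm [ 3.55 -0.05 -0.12] roll -0.0
```

View pics/w5.png

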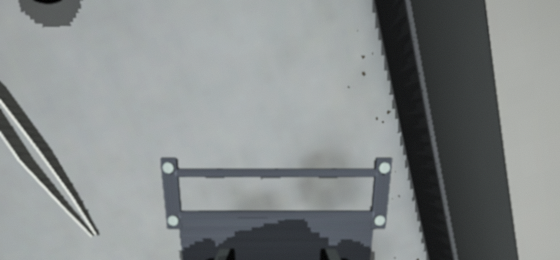

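>>> {"op": "drive_tool", "data": {"moves": [[0.5,[0,0,-3],0],[0.5,[0,0,-8],0],[0.5,[-5,0,-11],0],[0.5,[-8,0,-12],0],[0.5,[-8,0,-12],0]]}}

```text
clock: 11.18
eef_pos: [458.9, 96.7, 169.4]
tcp_rot: [3.136, -0.002, 1.514]
contact_force: [0.6, 0.7, -1.0]
opening: 0.498
```

Run:
```python
from h import *
f,C=grab('wrist');save('w6',f['color']);delta([465,213.7,50],86.9)
np.save('w6C.npy',np.array(C,dtype=object),allow_pickle=True)
```

```text
TCP [458.8  97.5 168.8] yaw 86.75 F [ 0.17  0.41 -0.57] t 11.22
delta cm [11.61 -0.09 11.91] roll -0.1
```

View pics/w6.png

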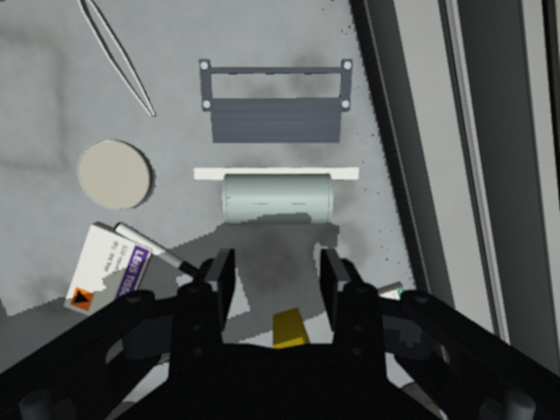

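The sleeve rolled down the ramp on its own and now lies a little beyond the tape, at about (277,198). I'll check that it's at rest and locate it.

```bash
cat >> h.py <<'E'
def fit(im,C,c0,th0,mask):
    # maximise IoU between sleeve silhouette model and mask
    from scipy.optimize import minimize
    def sil(p):
        ax=np.array([np.cos(p[2]),np.sin(p[2]),0]);n=np.array([-np.sin(p[2]),np.cos(p[2]),0]);a=np.linspace(0,2*np.pi,40)
        P=np.vstack([np.array([p[0],p[1],25])+e*ax+25*np.cos(a)[:,None]*n+25*np.sin(a)[:,None]*np.array([0,0,1]) for e in(-50,50)])
        return cv2.convexHull((proj(P,C)).astype(np.float32)).reshape(-1,2)
    return sil
E
python3 - <<'E'
from h import *
f,C=grab('wrist');save('w7',f['color']);delta([465,213.7,50],86.9)
np.save('w7C.npy',np.array(C,dtype=object),allow_pickle=True)
mk=np.array([460.3,121.5,0])
s=4;o=np.array([190,140])
im=cv2.cvtColor(f['color'],cv2.COLOR_RGB2BGR)[140:280,190:380];im=cv2.resize(im,None,fx=s,fy=s,interpolation=cv2.INTER_CUBIC)
sil=fit(None,C,None,None,None)
for d,col in((15,(255,0,0)),(19,(0,0,255))):
    c=mk+AX*0+N*d
    cv2.polylines(im,[((sil([c[0],c[1],TH])-o)*s).astype(np.int32)],True,col,1)
P=[mk+a*85*AX+b*6*N for a,b in((1,1),(1,-1),(-1,-1),(-1,1))]
cv2.polylines(im,[((proj(P,C)-o)*s).astype(np.int32)],True,(0,160,0),1)
cv2.imwrite('pics/w7c.png',im)
for t in ['sleeve_center','sleeve']:
  a=r.spot_point(t,'wrist');print(t,[(x['at'],unproj([x['at']],C,25)) for x in a])
E
```

```text
TCP [458.6  98.1 168.4] yaw 86.81 F [-0.28 -0.37 -0.85] t 11.28
delta cm [11.55 -0.05 11.86] roll -0.1
sleeve_center [([274.2, 196.5], array([[457.19639127, 103.23424331,  25.        ]]))]
sleeve [([274.5, 197.8], array([[457.41189506, 101.93035202,  25.        ]]))]
```

View pics/w7c.png

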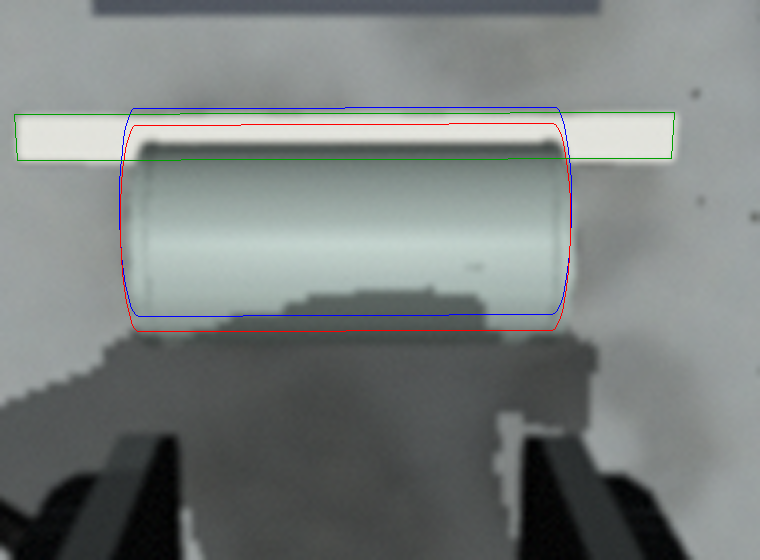

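```bash
cat >> h.py <<'E'
def look(name,ds,off=(190,140),sz=(140,190),a=0,th=TH,s=4,camn='wrist'):
    f,C=grab(camn);mk=np.array([460.3,121.5,0]);o=np.array(off)
    im=cv2.cvtColor(f['color'],cv2.COLOR_RGB2BGR)[o[1]:o[1]+sz[0],o[0]:o[0]+sz[1]];im=cv2.resize(im,None,fx=s,fy=s,interpolation=cv2.INTER_CUBIC)
    sil=fit(None,C,None,None,None)
    for d,col in zip(ds,((255,0,0),(0,0,255),(255,255,0))):
        c=mk+AX*a+N*d
        cv2.polylines(im,[((sil([c[0],c[1],th])-o+.5)*s).astype(np.int32)],True,col,1)
    P=[mk+i*85*AX+b*6*N for i,b in((1,1),(1,-1),(-1,-1),(-1,1))]
    cv2.polylines(im,[((proj(P,C)-o+.5)*s).astype(np.int32)],True,(0,160,0),1)
    cv2.imwrite('pics/'+name+'.png',im)
    return f,C
E
python3 - <<'E'
from h import *
look('w8',(22,24),a=1)
mk=np.array([460.3,121.5,0]);c=mk+AX*1+N*22.5;print(c);p=c+N*5.5;delta([p[0],p[1],58],86.9)
E
```

```text
[460.08176338  98.9788461    0.        ]
TCP [458.5  98.7 167.9] yaw 86.91 F [ 0.11 -0.11 -0.62] t 11.43
delta cm [-0.54  0.13 10.99] roll 0.0
```

View pics/w8.png

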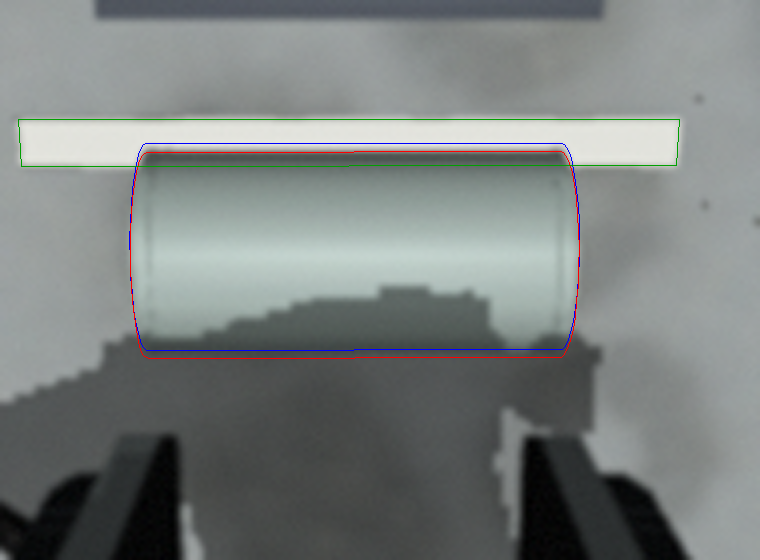

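>>> {"op": "drive_tool", "data": {"moves": [[0.5,[-0.6,0.1,5],0],[0.5,[-0.6,0.1,9],0],[0.5,[-0.6,0.1,11.2],0],[0.5,[-0.6,0.1,11.65],0],[0.5,[-0.6,0.1,11.65],0],[0.5,[-0.6,0.1,11.65],0]]}}

```text
clock: 12.18
eef_pos: [460.2, 93.2, 52.3]
tcp_rot: [3.137, -0.002, 1.517]
contact_force: [0.1, -0.3, 0.0]
opening: 0.5
```

Run:
```python
from h import *
delta([459.7,92.5,48.2],86.9)
```

```text
TCP [460.2  93.2  52.3] yaw 86.93 F [ 0.07 -0.28  0.05] t 12.18
delta cm [-0.07 -0.05  0.41] roll 0.0
```

>>> {"op": "drive_tool", "data": {"moves": [[0.5,[0,0,0.3],0],[0.5,[0,0,0.4],0],[0.5,[0,0,0.44],0],[0.5,[0,0,0.44],0]]}}

```text
clock: 12.68
eef_pos: [460.4, 93.2, 48.1]
tcp_rot: [3.137, -0.002, 1.517]
contact_force: [-0.8, 0.1, 3.8]
opening: 0.501
```

>>> {"op": "drive_tool", "data": {"moves": [[0.5,[0,0,0.04],0],[0.5,[0.3,0,0.04],0],[0.5,[0.8,0,0.04],0],[0.5,[1.3,0,0.04],0],[0.5,[1.8,0,0.04],0],[0.5,[2.1,0,0.04],0],[0.5,[2.3,0,0.03],0],[0.5,[2.3,0,0.03],0]]}}

```text
clock: 13.68
eef_pos: [461.6, 116.3, 48.1]
tcp_rot: [3.137, -0.002, 1.517]
contact_force: [-0.3, 0.2, 5.6]
opening: 0.499
```

>>> {"op": "drive_tool", "data": {"moves": [[0.5,[0,0,-0.05],0],[0.5,[0,0,-0.4],0],[0.5,[-0.5,0,-0.5],0],[0.5,[-1.15,0,-0.5],0],[0.5,[-1.15,0,-0.2],0]]}}

```text
clock: 14.3
eef_pos: [461.1, 104.3, 50.1]
tcp_rot: [3.137, -0.002, 1.517]
contact_force: [0.7, -0.7, -0.1]
opening: 0.503
```

Run:
```python
from h import *
look('w9',(11.5,13.5),a=1,off=(150,60),sz=(200,250),s=3);delta([459.7,92.5,48.2],86.9)
```

```text
TCP [460.8 104.5  49.6] yaw 86.89 F [-0.19 -0.78  0.32] t 14.35
delta cm [-1.2  -0.05  0.14] roll -0.0
```

View pics/w9.png

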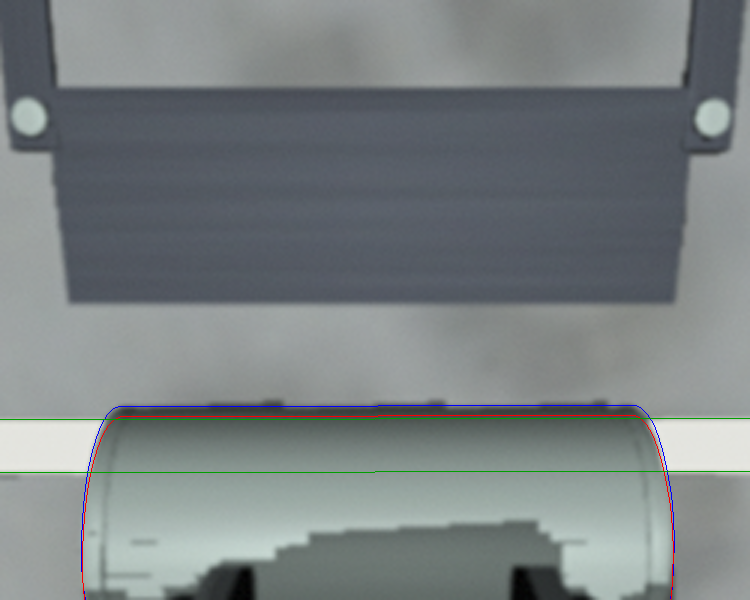

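>>> {"op": "drive_tool", "data": {"moves": [[0.5,[0,0,0.1],0],[0.5,[0,0,0.18],0],[0.5,[0,0,0.18],0]]}}

```text
clock: 14.72
eef_pos: [460.8, 104.6, 48.0]
tcp_rot: [3.137, -0.002, 1.517]
contact_force: [-1.5, 0.0, 5.8]
opening: 0.501
```

>>> {"op": "drive_tool", "data": {"moves": [[0.5,[0.3,0,0.03],0],[0.5,[0.8,0,0.03],0],[0.5,[1.3,0,0.03],0],[0.5,[1.8,0,0.03],0],[0.5,[2.1,0,0.03],0],[0.5,[2.3,0,0.03],0],[0.5,[2.4,0,0.03],0],[0.5,[2.4,0,0.02],0],[0.5,[2.4,0,0.01],0]]}}

```text
clock: 15.85
eef_pos: [462.1, 128.7, 48.1]
tcp_rot: [3.137, -0.002, 1.517]
contact_force: [-0.4, -0.1, 4.1]
opening: 0.498
```

>>> {"op": "drive_tool", "data": {"moves": [[0.5,[0,0,-0.03],0],[0.5,[0,0,-0.3],0],[0.5,[0,0,-3],0],[0.5,[-2,0,-8],0],[0.5,[-3,0,-12],0],[0.5,[-3,0,-12],0],[0.5,[-3,0,-12],0]]}}

```text
clock: 16.73
eef_pos: [459.7, 98.5, 167.6]
tcp_rot: [3.138, -0.002, 1.517]
contact_force: [-0.2, -0.6, -0.4]
opening: 0.501
```

Run:
```python
from h import *
look('w10',(0,2),a=1,off=(190,120));delta([459.7,92.5,48.2],86.9)
```

```text
TCP [459.3  98.5 167.1] yaw 86.9 F [0.28 0.1  0.52] t 16.77
delta cm [-0.62  0.04 11.89] roll 0.0
```

View pics/w10.png

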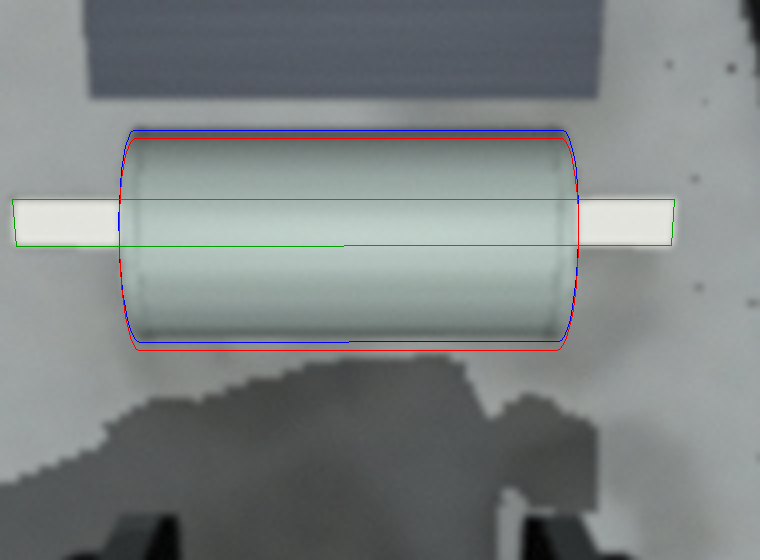

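The sleeve now lies centred on the tape to within about 1 mm, with matching angle: blue overlay, tape ends visible at crop (14–120, 222) and (578–674, 222). Next is the carton. First I'll check the clearance to the centrifuge and view the carton up close.

Run:
```python
from h import *
f,C=grab('top')
for px,z in (([340,236],190),([365,232],190),([390,236],190),([310,265],190),([418,260],190),([340,236],120)): print(px,z,np.round(unproj([px],C,z),0))
f,C=grab('scene')
c=np.array([unproj([[295.7,206.4]],C,27)[0]])
delta([490,-250,180],103)
```

```text
[340, 236] 190 [[ 383. -230.  190.]]
[365, 232] 190 [[ 391. -292.  190.]]
[390, 236] 190 [[ 380. -353.  190.]]
[310, 265] 190 [[ 314. -155.  190.]]
[418, 260] 190 [[ 320. -419.  190.]]
[340, 236] 120 [[ 391. -238.  120.]]
TCP [459.2  98.5 166.8] yaw 86.92 F [0.04 1.11 0.31] t 16.88
delta cm [-34.63   4.95  -1.37] roll -16.1
```

>>> {"op": "drive_tool", "data": {"moves": [[0.3,[-3,0.5,-3],0],[0,[-34.6,5,-2],-16.1],[0,[-34.6,5,-2],-16.1],[0,[-34.6,5,-2],-16.1],[0,[-34.6,5,-1.5],-16.1],[0,[-34.6,5,-1.5],-16.1],[0,[-34.6,5,-1.4],-16.1],[0,[-34.6,5,-1.4],-16.1],[0,[-34.6,5,-1.4],-16.1]]}}

```text
clock: 18.0
eef_pos: [490.2, -248.1, 179.8]
tcp_rot: [3.14, -0.003, 1.799]
contact_force: [0.1, -1.0, 0.6]
opening: 1.005
```

Run:
```python
from h import *
f,C=grab('wrist');save('w11',f['color'])
np.save('w11C.npy',np.array(C,dtype=object),allow_pickle=True)
for t in ['carton_center','carton']:
  a=r.spot_point(t,'wrist');print(t,[(np.round(x['at'],1),round(x['score'],2),np.round(unproj([x['at']],C,27 if '_' in t else 0),1)) for x in a])
delta([490,-250,180],103)
look('t2',(0,2),off=(140,180),sz=(75,90),s=8,a=1,camn='top')
```

```text
carton_center [(array([273.8, 146.4]), 0.8, array([[ 475.6, -197.3,   27. ]])), (array([302.5,   7.4]), 0.64, array([[473.6, -78.6,  27. ]]))]
carton [(array([273. , 143.4]), 0.75, array([[ 474.2, -195.6,   -0. ]])), (array([299. ,  17.7]), 0.65, array([[472.4, -77.8,   0. ]]))]
TCP [ 490.6 -248.2  180.4] yaw 103.12 F [0.18 0.31 0.06] t 18.15
delta cm [-0.16 -0.1   0.04] roll 0.1
```

View pics/w11.png

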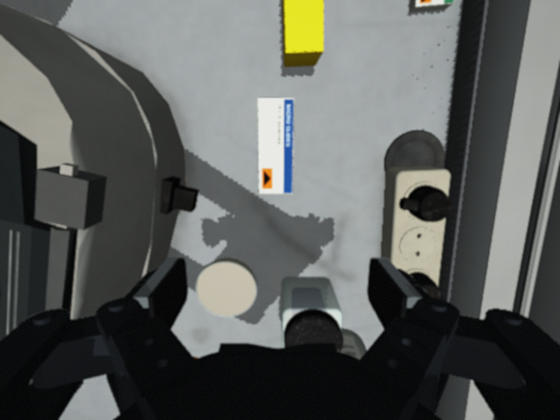

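View pics/t2.png

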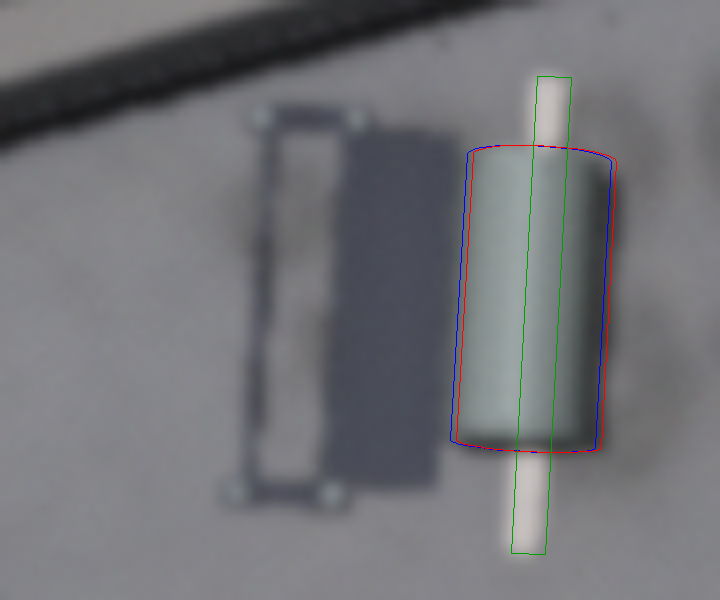

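Run:
```python
from h import *
C=np.load('w11C.npy',allow_pickle=True)
im=cv2.imread('pics/w11.png')
cv2.imwrite('pics/w11c.png',cv2.resize(im[85:205,220:330],None,fx=5,fy=5,interpolation=cv2.INTER_CUBIC))
def box(c,yaw):
    x=np.array([np.cos(yaw),np.sin(yaw),0]);y=np.array([-np.sin(yaw),np.cos(yaw),0])
    return np.array([np.array([c[0],c[1],z])+a*15.5*x+b*41*y for z in(0,54) for a,b in((1,1),(1,-1),(-1,-1),(-1,1))])
w=unproj([[258,97],[294,98],[292,194],[260,194]],C,54);print(np.round(w,1));c=w.mean(0);e=(w[0]+w[1]-w[2]-w[3])/2;print(c,np.linalg.norm(e),np.degrees(np.arctan2(e[1],e[0])),np.linalg.norm(w[1]-w[0]),np.linalg.norm(w[2]-w[3]))
np.save('c0.npy',c)
o=np.array([220,85]);v=cv2.imread('pics/w11c.png')
yaw=np.arctan2(e[1],e[0])-np.pi/2
P=((proj(box(c,yaw),C)-o+.5)*5).astype(np.int32)
cv2.polylines(v,[P[:4]],True,(0,0,255),1);cv2.polylines(v,[P[4:]],True,(0,200,0),1)
cv2.imwrite('pics/w11d.png',v)
# also top0
f,T=grab('top');v=cv2.resize(cv2.imread('pics/top0.png')[180:240,280:360],None,fx=8,fy=8,interpolation=cv2.INTER_CUBIC)
P=((proj(box(c,yaw),T)-[280,180]+.5)*8).astype(np.int32)
cv2.polylines(v,[P[:4]],True,(0,0,255),1);cv2.polylines(v,[P[4:]],True,(0,200,0),1)
cv2.imwrite('pics/t3.png',v)
```

```text
[[ 453.7 -159.9   54. ]
 [ 483.2 -153.8   54. ]
 [ 501.1 -233.6   54. ]
 [ 472.8 -240.2   54. ]]
[ 477.71028234 -196.87291867   54.        ] 82.17598492923064 103.02940218825404 30.151500115669286 29.0775507137726
```

View pics/w11d.png

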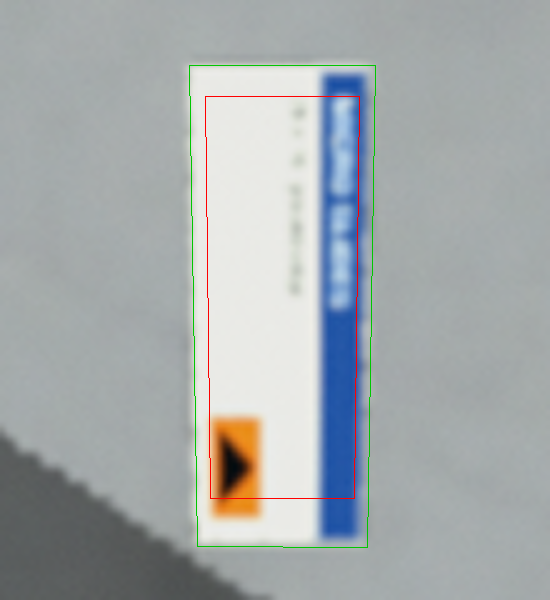

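View pics/t3.png

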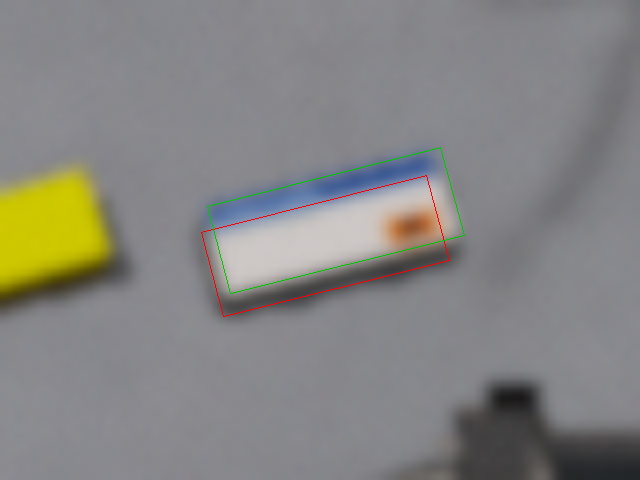

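The enlarged crop reads "MICRO SLIDES": a white box with a blue stripe, 31 x 82 mm, upright. It is the carton. The pose fit agrees in both cameras. Now the grasp.

Run:
```python
from h import *
delta([477,-197,14],103)
```

```text
TCP [ 490.7 -248.7  180.5] yaw 103.1 F [ 0.07 -0.54  0.07] t 18.25
delta cm [ 5.32 -0.2  16.66] roll 0.1
```

>>> {"op": "drive_tool", "data": {"moves": [[0,[5.3,-0.2,3],0],[0,[5.3,-0.2,8],0],[0,[5.3,-0.2,12.5],0],[0,[5.3,-0.2,15.5],0],[0,[5.3,-0.2,16.6],0],[0,[5.3,-0.2,16.6],0]]}}

```text
clock: 19.0
eef_pos: [477.1, -197.0, 14.6]
tcp_rot: [3.14, -0.001, 1.8]
contact_force: [0.3, 0.2, 1.1]
opening: 1.0
```

Run:
```python
from h import *
delta([477,-197,14],103)
f,C=grab('wrist');save('w12',f['color'])
```

```text
TCP [ 477.1 -197.    14.6] yaw 103.12 F [0.3  0.15 1.11] t 19.0
delta cm [ 0.   -0.01  0.06] roll 0.1
```

View pics/w12.png

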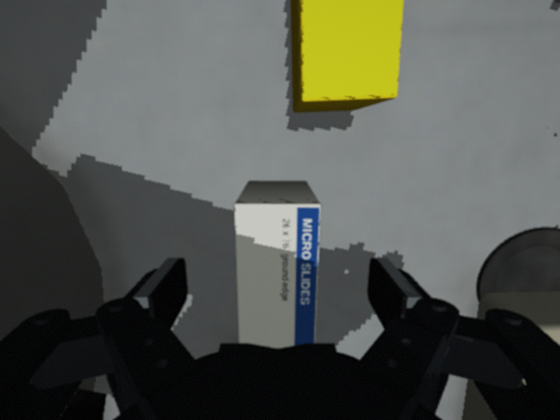

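The carton stands centred between the open fingers, aligned with them. I'll close gently.

>>> {"op": "drive_tool", "data": {"moves": [[0.4,[0,0,0],0],[0.6,[0,0,0],0],[0.8,[0,0,0],0],[0.8,[0,0,0],0],[0.8,[0,0,0],0],[0.8,[0,0,0],0]], "grip_force": 25}}

```text
clock: 19.8
eef_pos: [477.9, -197.5, 15.9]
tcp_rot: [3.138, -0.0, 1.8]
contact_force: [-1.5, 0.7, 7.2]
opening: 0.36
```

>>> {"op": "drive_tool", "data": {"moves": [[0.8,[0,0,-0.5],0],[0.8,[0,0,-2],0],[0.8,[0,0,-5],0],[0.8,[0,0,-9],0],[0.8,[0,0,-10],0]]}}

```text
clock: 20.42
eef_pos: [479.0, -198.2, 118.8]
tcp_rot: [3.134, 0.002, 1.8]
contact_force: [-0.5, -0.8, -2.6]
opening: 0.36
```

Run:
```python
from h import *
print(r.sense()['opening']);delta([457.4,50,115],86.9)
```

```text
0.36006398008252793
TCP [ 479.  -198.2  118.8] yaw 103.11 F [-0.5  -0.82 -2.65] t 20.43
delta cm [24.66  3.53  0.35] roll 16.2
```

>>> {"op": "drive_tool", "data": {"moves": [[0.8,[2,0.3,0],1.5],[0.8,[6,0.9,0],4],[0.8,[10,1.4,0],6.5],[0.8,[14,2,0.1],9],[0.8,[18,2.6,0.2],12],[0.8,[21.5,3.1,0.3],14.5],[0.8,[23.8,3.4,0.3],16.2],[0.8,[24.7,3.5,0.3],16.2],[0.8,[24.7,3.5,0.3],16.2],[0.8,[24.7,3.5,0.3],16.2]]}}

```text
clock: 21.68
eef_pos: [457.0, 49.6, 115.3]
tcp_rot: [3.134, 0.0, 1.517]
contact_force: [-0.0, 0.2, -2.4]
opening: 0.358
```

Run:
```python
from h import *
f,C=look('w13',(0,2),a=1,off=(150,40),sz=(200,260),s=3);save('w13f',f['color'])
delta([457.4,50,17.5],86.9)
```

```text
TCP [457.1  49.6 115.4] yaw 86.88 F [ 0.36  0.87 -1.9 ] t 21.73
delta cm [ 0.05 -0.04  9.79] roll -0.0
```

View pics/w13f.png

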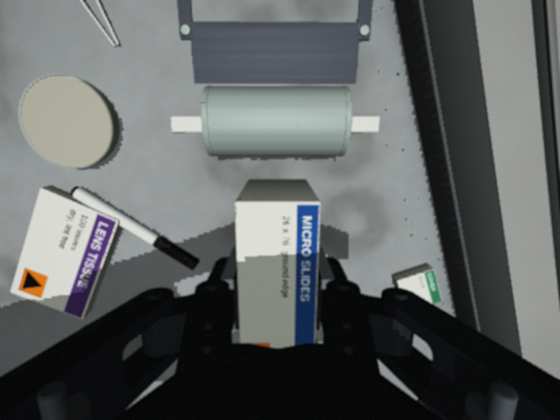

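Run:
```python
from h import *
f,C=grab('wrist')
print('pen tip',unproj([[197,266]],C,5),'box small',unproj([[393,270]],C,10))
delta([457.4,50,17.5],86.9)
```

```text
pen tip [[382.47774561   1.32950521   5.        ]] box small [[559.29245953 -10.52937883  10.        ]]
TCP [457.1  49.6 115.4] yaw 86.87 F [-0.3  -0.37 -2.26] t 21.77
delta cm [ 0.05 -0.05  9.79] roll -0.0
```

>>> {"op": "drive_tool", "data": {"moves": [[0.8,[0,0,3],0],[0.8,[0,0,6],0],[0.8,[0,0,8],0],[0.8,[0,0,9.2],0],[0.8,[0,0,9.5],0],[0.8,[0,0,9.5],0]]}}

```text
clock: 22.52
eef_pos: [458.2, 49.4, 20.7]
tcp_rot: [3.133, 0.0, 1.516]
contact_force: [0.5, -0.6, -1.8]
opening: 0.359
```

Run:
```python
from h import *
f,C=grab('wrist');save('w14f',f['color'])
delta([457.4,50,16.5],86.9)
```

```text
TCP [458.3  49.4  20.9] yaw 86.86 F [ 0.42 -0.18 -2.16] t 22.57
delta cm [ 0.05 -0.1   0.44] roll -0.0
```

View pics/w14f.png

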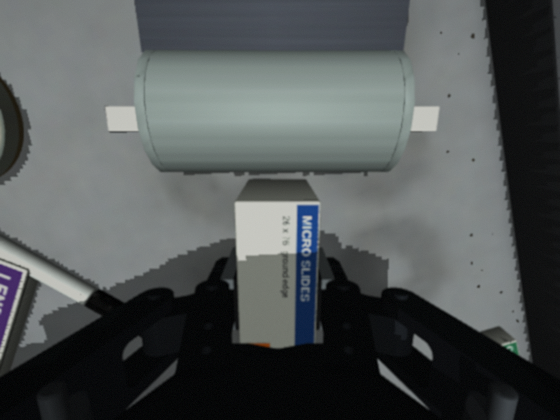

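>>> {"op": "drive_tool", "data": {"moves": [[0.8,[0.2,-0.1,0.25],0],[0.8,[0.4,-0.1,0.4],0],[0.8,[0.4,-0.1,0.4],0],[0.8,[0.4,-0.1,0.4],0]]}}

```text
clock: 23.08
eef_pos: [457.6, 53.6, 17.0]
tcp_rot: [3.133, 0.0, 1.516]
contact_force: [0.5, -0.1, -1.9]
opening: 0.357
```

```bash
cat >> h.py <<'E'
def box(c,yaw,z0=0):
    x=np.array([np.cos(yaw),np.sin(yaw),0]);y=np.array([-np.sin(yaw),np.cos(yaw),0])
    return np.array([np.array([c[0],c[1],z])+a*15.5*x+b*41*y for z in(z0,z0+54) for a,b in((1,1),(1,-1),(-1,-1),(-1,1))])
E
python3 - <<'E'
from h import *
f,C=grab('wrist');T=tcp();p=T[:3,3];mk=np.array([460.3,121.5,0])
print('d,a of TCP',(p-mk)@N,(p-mk)@AX)
delta([457.4,50,16.5],86.9)
s=4;o=np.array([190,80]);v=cv2.resize(cv2.cvtColor(f['color'],cv2.COLOR_RGB2BGR)[80:220,190:380],None,fx=s,fy=s,interpolation=cv2.INTER_CUBIC)
P=((proj(box(p,TH,0.5),C)-o+.5)*s).astype(np.int32)
cv2.polylines(v,[P[:4]],True,(0,0,255),1);cv2.polylines(v,[P[4:]],True,(0,200,0),1)
c=mk+AX*1-N*.5;sil=fit(*[None]*5) if 0 else fit(None,C,None,None,None)
cv2.polylines(v,[((sil([c[0],c[1],TH])-o+.5)*s).astype(np.int32)],True,(255,0,0),1)
cv2.imwrite('pics/w15.png',v)
E
```

```text
d,a of TCP 68.01326472478664 0.9710963650261366
TCP [457.6  53.5  17. ] yaw 86.87 F [ 0.03 -0.75 -2.88] t 23.12
delta cm [-0.35 -0.    0.05] roll -0.0
```

View pics/w15.png

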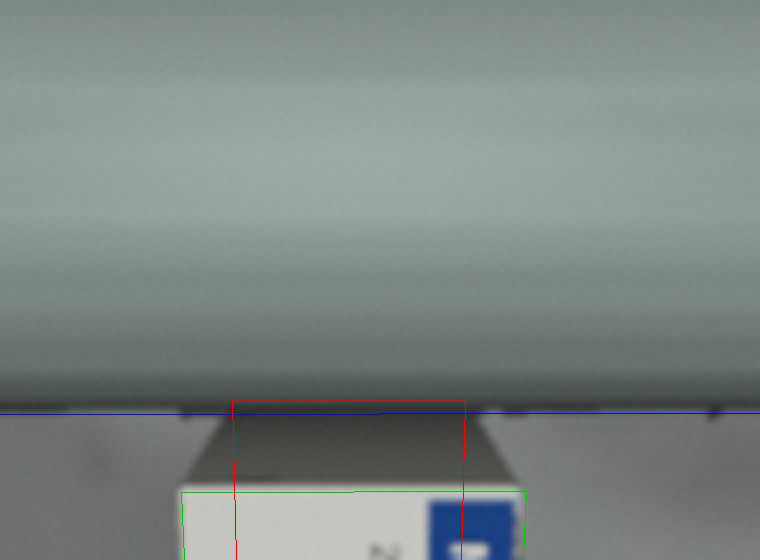

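>>> {"op": "drive_tool", "data": {"moves": [[0.8,[0.08,0,0.02],0],[0.8,[0.15,0,0.06],0],[0.8,[0.15,0,0.1],0],[0.8,[0.15,0,0.12],0],[0.8,[0.15,0,0.12],0]]}}

```text
clock: 23.75
eef_pos: [457.8, 55.1, 16.0]
tcp_rot: [3.133, 0.0, 1.516]
contact_force: [-1.8, 0.2, 2.9]
opening: 0.363
```

```bash
cat >> h.py <<'E'
def see(name,off=(190,80),sz=(140,190),s=4):
    f,C=grab('wrist');T=tcp();p=T[:3,3];mk=np.array([460.3,121.5,0])
    print('d,a of TCP',(p-mk)@N,(p-mk)@AX)
    o=np.array(off);v=cv2.resize(cv2.cvtColor(f['color'],cv2.COLOR_RGB2BGR)[o[1]:o[1]+sz[0],o[0]:o[0]+sz[1]],None,fx=s,fy=s,interpolation=cv2.INTER_CUBIC)
    P=((proj(box(p,TH,0),C)-o+.5)*s).astype(np.int32)
    cv2.polylines(v,[P[:4]],True,(0,0,255),1);cv2.polylines(v,[P[4:]],True,(0,200,0),1)
    c=mk+AX*1-N*.5;sil=fit(None,C,None,None,None)
    cv2.polylines(v,[((sil([c[0],c[1],TH])-o+.5)*s).astype(np.int32)],True,(255,0,0),1)
    cv2.imwrite('pics/'+name+'.png',v)
E
python3 - <<'E'
from h import *
see('w16');delta([457.4,50,16.5],86.9)
f,C=grab('scene');save('s16',cv2.resize(f['color'][210:320,190:340],None,fx=5,fy=5,interpolation=cv2.INTER_CUBIC))
E
```

```text
d,a of TCP 66.45972085834957 1.0229081733453371
TCP [457.7  55.1  15.9] yaw 86.87 F [-1.22  0.99  4.43] t 23.8
delta cm [-0.51 -0.   -0.06] roll -0.0
```

View pics/w16.png

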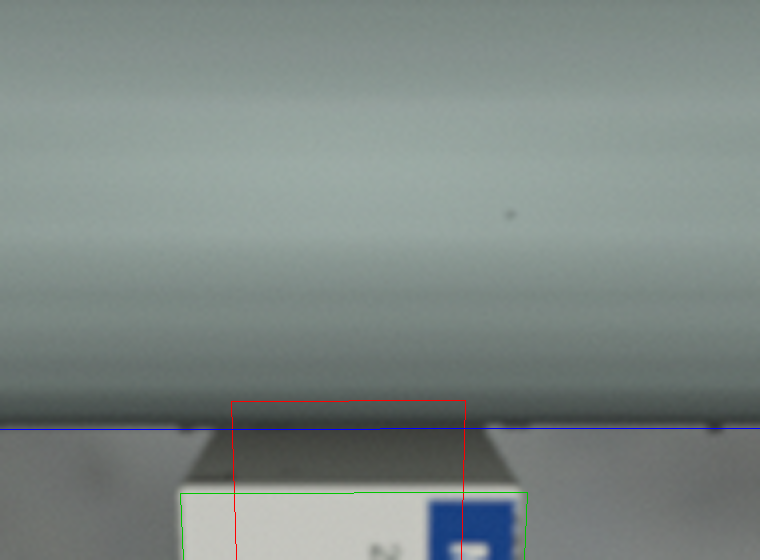

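View pics/s16.png

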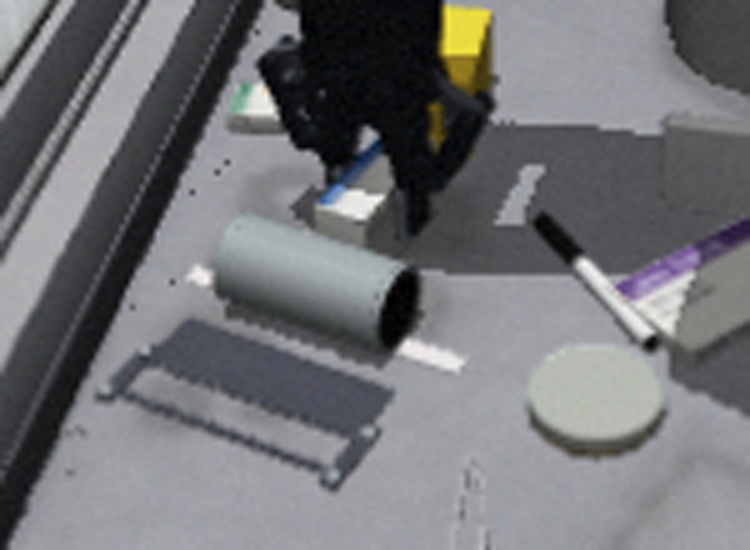

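>>> {"op": "drive_tool", "data": {"moves": [[0.6,[0,0,0],0],[0.5,[0,0,0],0],[0.3,[0,0,0],0],[0.2,[0,0,0],0],[0.2,[0,0,0],0]]}}

```text
clock: 24.48
eef_pos: [457.7, 55.1, 15.9]
tcp_rot: [3.133, 0.0, 1.516]
contact_force: [-0.7, 0.6, -0.4]
opening: 0.803
```

>>> {"op": "drive_tool", "data": {"moves": [[0.2,[0,0,-1],0],[0.2,[0,0,-4],0],[0.2,[0,0,-8],0],[0.2,[-2,0,-12],0],[0.2,[-5,0,-16],0],[0.2,[-5,0,-16],0],[0.2,[-5,0,-16],0]]}}

```text
clock: 25.35
eef_pos: [453.3, 5.3, 176.0]
tcp_rot: [3.133, -0.0, 1.515]
contact_force: [-0.3, 0.7, -0.3]
opening: 0.801
```

Run:
```python
from h import *
f,C=grab('wrist');save('w17',f['color'])
mk=np.array([460.3,121.5,0]);s=3;o=np.array([150,60]);v=cv2.resize(cv2.cvtColor(f['color'],cv2.COLOR_RGB2BGR)[60:260,150:400],None,fx=s,fy=s,interpolation=cv2.INTER_CUBIC)
p=mk+AX*1+N*66
P=((proj(box(p,TH,0),C)-o+.5)*s).astype(np.int32)
cv2.polylines(v,[P[:4]],True,(0,0,255),1);cv2.polylines(v,[P[4:]],True,(0,200,0),1)
c=mk+AX*1-N*.5;sil=fit(None,C,None,None,None)
cv2.polylines(v,[((sil([c[0],c[1],TH])-o+.5)*s).astype(np.int32)],True,(255,0,0),1)
cv2.imwrite('pics/w17c.png',v)
delta([480,-100,300],86.9);print(r.sense()['opening'])
```

```text
TCP [452.9   5.5 175.4] yaw 86.86 F [-0.02  0.64 -0.5 ] t 25.4
delta cm [-10.39   3.37 -12.43] roll -0.0
0.7992741145409854
```

View pics/w17c.png

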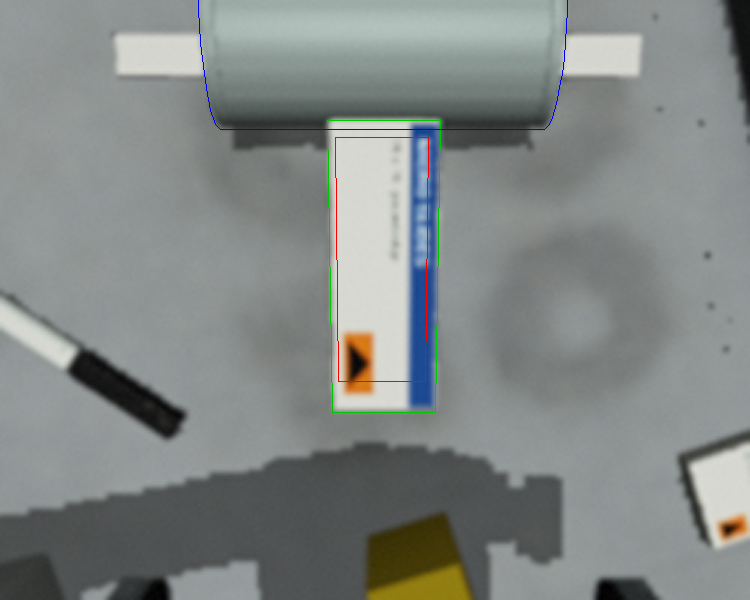

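The carton stands released and aligned with the middle of the sleeve, and the sleeve hasn't moved. I'll retreat and check from the fixed cameras.

>>> {"op": "drive_tool", "data": {"moves": [[0.2,[-3,1,-5],0],[0.2,[-7,2,-10],0],[0.2,[-13,3,-13],0],[0.2,[-19,3,-13],0],[0.2,[-25,3,-13],0],[0.2,[-25,3,-13],0],[0.2,[-25,3,-13],0]]}}

```text
clock: 26.28
eef_pos: [467.9, -244.9, 304.3]
tcp_rot: [3.136, -0.002, 1.515]
contact_force: [0.3, 0.3, -0.3]
opening: 0.804
```

Run:
```python
from h import *
f,C=grab('top');mk=np.array([460.3,121.5,0]);s=7;o=np.array([145,180]);v=cv2.resize(cv2.cvtColor(f['color'],cv2.COLOR_RGB2BGR)[180:260,145:255],None,fx=s,fy=s,interpolation=cv2.INTER_CUBIC)
p=mk+AX*1+N*66
P=((proj(box(p,TH,0),C)-o+.5)*s).astype(np.int32)
cv2.polylines(v,[P[:4]],True,(0,0,255),1);cv2.polylines(v,[P[4:]],True,(0,200,0),1)
c=mk+AX*1-N*.5;sil=fit(None,C,None,None,None)
cv2.polylines(v,[((sil([c[0],c[1],TH])-o+.5)*s).astype(np.int32)],True,(255,0,0),1)
cv2.imwrite('pics/t9.png',v)
f,C=grab('scene');save('s9',cv2.resize(f['color'][170:370,170:370],None,fx=3,fy=3,interpolation=cv2.INTER_CUBIC))
print(r.sense()['clock'],r.sense()['eef_pos'])
```

```text
26.375 [ 468.22535456 -244.1503901   304.85123626]
```

View pics/t9.png

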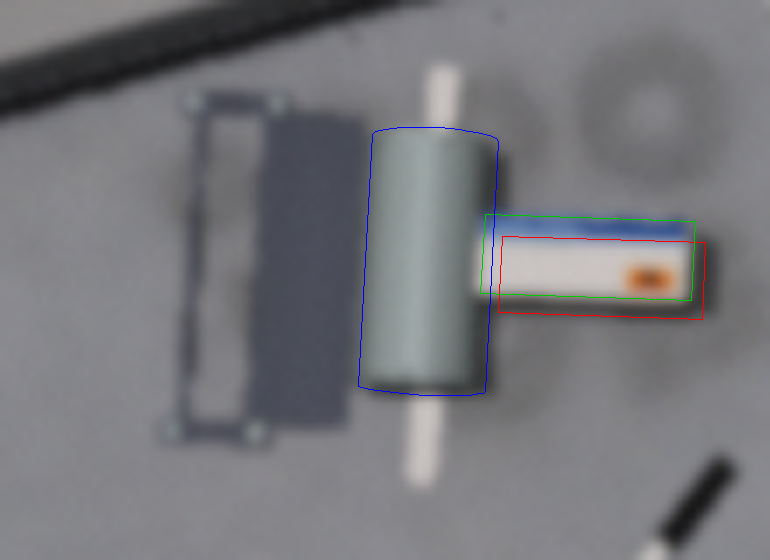

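View pics/s9.png

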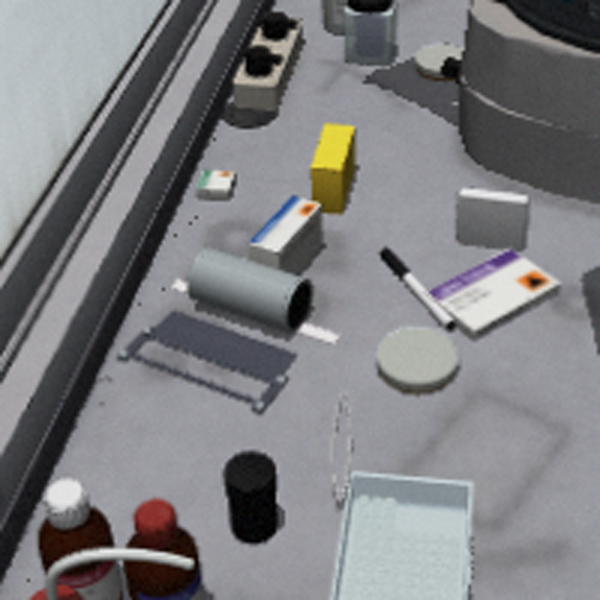

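The fixed cameras show the sleeve on the mark, the carton upright against its middle, and nothing else disturbed. Handing in.

Run:
```python
from h import *
print(r.sign_off(), r.sense()['clock'])
```

```text
the job is handed in; nothing more can be done
the job is handed in; nothing more can be done
```

The sleeve lies on the tape mark with the slide carton standing upright against its middle. I handed the job in at about 26.4 s of the 72 s allowed; the system gave no verdict.

- **Rolling:** I drove the sleeve with light fingertip strokes over the rib and onto the ramp. Readings at the end of each move were 2–10 N. That is above the suggested 8 N at times, but well under the 20 N limit.
- **One slip:** when I let go to re-grip on the ramp, the sleeve rolled down by itself and stopped about 23 mm past the mark. I rolled it back with two more fingertip strokes from on top; it was never lifted or pushed from the side.
- **Carton:** I confirmed it by its "MICRO SLIDES" label and size. I gripped it across its width and set it on the far side of the sleeve from the rest, then let go. It is in line with the sleeve's middle.

**Last checks:** the sleeve is within about 1 mm of the mark's centre, both along and across, and at the same angle. The last check before letting go and the wrist view after it put the carton's narrow end within about 1 mm of the sleeve. The top camera shows it up to 2 mm closer, so it is practically touching. The sleeve did not move while the carton was set down. The bystanders in the final views look undisturbed, and the arm is clear.

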